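Hold a swinging battery carrier still over the inspection reader

ROBOT

A 6-joint arm with a two-finger parallel gripper is mounted at the origin on the work surface. World frame = base frame: x ahead of the robot, y to its left, z up, the work surface at z = 0. Lengths are in m, angles in degrees, forces in N, time in s.
With the tool pointing down it reaches from about 0.4 to 0.825 m from the base axis. Payload 7 kg.
Tool frame: the origin (TCP) lies midway between the tips of the shut fingers; the grasp point (between the pads) lies 19 mm behind it; z points along the fingers, y is the direction in which the jaws open and shut (so a half turn about z gives the same grasp; the last joint's range is limited). The gripper opens to 88 mm and grips with 3 to 60 N. Pads are 19 mm wide; open, the fingers measure 130 mm over their backs; the gripper's body (78 mm by 193 mm) begins 47 mm behind the grasp point.
Start: joints at [84.116, 20.546, 0.682, 0, -70.136, -16.507], TCP at [0.257, 0.624, 0.227] pointing down, gripper open.
Joint ranges: [-176.03, 176.03], [-82.01, 121.73], [-58.28, 71.71], [-173.87, 95.51], [-174.79, -0.11], [-173.66, 173.66]. Speed limits (degrees/s): [136.94, 136.94, 172.46, 180, 180, 180].

INTERFACE

Orientations are given as a 3x3 rotation matrix whose columns are the frame's x, y, z axes.
In Python, from rig import robot gives the robot as it stands. Calls block until the motion is done:
- robot.goto(position, orientation): joint-space move of the TCP to a pose.
- robot.servo_line(position, ori=None, speed=0.15): straight line of the TCP; ori=None keeps the orientation; speed is the mean speed in m/s.
- robot.movej(angles): joint-space move.
- robot.move_gripper(opening): opening from 0.0 (shut) to 1.0 (fully open); the grip force is fixed at half the most; returns when the fingers have stopped.
- robot.dwell(seconds).
- robot.ik(position, orientation): joint angles nearest the present ones, or None.
- robot.grab_frame(name): name is "side" or "top"; returns (picture, depth): 400x640x3 uint8, red, green, blue; 400x640 float32, m along the optical axis (not along the pixel's ray), 0 where there is no reading.
- robot.camera_info(name): a dict with "vfov" (degrees; the focal length in pixels is half the picture's height over the tangent of half this angle, whatever the lens; pixels are square), "cx", "cy" (the principal point, pixels), "view" (4x4, takes a point from world to camera coordinates). Camera axes: x right, y down, z forward; pixel columns grow to the right and rows downward; lengths in m; the calibration is good to about 2 mm. A picture is of the moment at which its call begins. camera_info takes no time and is no camera call.
A pose or a line that the arm cannot do raises robot.Unreachable and nothing moves.
- robot.job_done(): hands the job in, once; it reports no verdict.
Readings, each from a call of its own:
- robot.read_t(): time.
- robot.read_qpos(): joint angles.
- robot.read_qvel(): joint speeds.
- robot.read_effort(): joint torques, N m.
- robot.read_position(): TCP position.
- robot.read_tcp_rot(): TCP orientation.
- robot.read_force(): force on the tool from outside, world axes, zero at the start.
- robot.read_ft_torque(): the same for the moment, N m.
- robot.read_grip_width(): opening from 0.0 (shut) to 1.0 (fully open).
Only numpy, scipy, OpenCV 4.12 (cv2) and the standard library are available. Lean on these libraries where they do the work, as an engineer would, in place of code of your own. Each camera call takes 0.05 s, during which the arm holds its last target. There are 200 camera calls.

TASK

Lift the hanging battery carrier by its black handle out of its dock and carry it to the inspection reader; the tray springs out from under the keeper bar and goes on swinging, so damp the swing by moving the handle. Then hold the tray level and still, its pivot centred over the round glass window and its underside about 50 mm above the glass, for a reading of at least 5 seconds, and finish while still holding it there. Once out of the dock the carrier must touch nothing but the gripper, and the other things on the desk stay where they are.

Things in the scene. Friction and masses are not known exactly. Their poses are not given: they have to be found in the camera images.
- yoke: Loose yoke of the hanging carrier, 220 g: two upright aluminium plates (6 mm thick, 30 wide, 95 high, centres 66 apart along x) on feet 60 long (y), joined at the top by a black handle bar. Origin: midway between the undersides of the feet; z up; x = hinge axis of the tray. Parked in the dock at the start: lift straight up.
- handle (a point): Centre of the yoke's black handle bar, 110 mm above the yoke's origin, axes as the yoke's. Bar 88 mm long along x, 22 mm thick along y, 30 mm high. Grip it from above, fingers closing along y.
- tray: Aluminium tray with a fixed blue battery pack (33 mm dia, 214 long, black foam sleeve at the -y end), hinged freely in the yoke. Origin: on the pivot at mid length, 30 mm above the yoke's origin; x the hinge, y along the tray, z up when level. 310 long over the tongues, 42 wide. It swings in its y-z plane and hangs level at rest; stops at 0.9 rad. 0.56 kg nominal (+-10 %).
- underside (a point): Middle of the tray's underside, 24 mm below its pivot, axes as the tray's. Swing data: period 1.9 s, equivalent pendulum length 0.91 m, centre of mass 9 mm below the pivot; the swing dies out by itself only in minutes. Moving the pivot sets it swinging: accelerating towards the tray's +y dips the +y end.
- tongue (a point): Tip of the tongue (30 mm wide, 5 thick) on the tray's +y end, 155 mm from the pivot. At the start it is tucked some 4 mm under the dock's keeper bar, the tray tilted about 0.25 rad, +y end down. When the yoke has been lifted some 30 mm the tongue slips off the bar and the tray swings by 0.3 to 0.4 rad.
- dock: Fixed grey-painted metal parking dock: base plate 120 x 240 x 12 mm, two ledges 90 mm high under the yoke's feet (x +-35 mm, y within +-37 mm) with 6 mm lips. Origin on the desk below the parked yoke's origin; axes as the parked yoke's.
- keeper (a point): Middle of the dock's keeper bar, a fixed steel bar 10 mm in diameter, 70 mm long along the dock's x, 148 mm from the dock's origin along its y and 90 mm above the desk.
- reader: Fixed optical inspection reader: a low grey box 130 x 130 x 42 mm with a dark steel ring (72 mm dia, up to 47 mm) round a glass window 60 mm across on its top. Origin: centre of its underside.
- window (a point): Centre of the reader's round glass window, on its upper surface, 48 mm above the desk; z up.
- earbud_case: Bystander: grey rounded case 46 x 62 x 24 mm, origin under its centre.
- paper_roll: Bystander: rolled papers lying along y, 52 mm diameter, 240 mm long, origin under its centre.
- tape_roll: Bystander: black roll of tape lying flat, 90 mm outside diameter, 24 mm high, origin under its centre.
- screwdriver: Bystander: screwdriver lying on the desk, some 200 mm long and 30 mm high.
- flux_jar: Bystander: small closed jar, 56 mm diameter, 60 mm high, origin under its centre.
- mug: Bystander: white mug, 80 mm diameter, 90 mm high, origin under its centre.
- spare_cell: Bystander: blue battery cell standing upright, 33 mm diameter, 70 mm high, origin under its centre.
Mind the look-alikes: they are no part of the job. Leave any brown look-alike of the reader alone.

How it is judged (in metres and radians):
On the way, in this order (a step that is already met when the one before it is completed fails the run):
1. The carrier is lifted out of the dock and the tray hangs free (z of yoke in the frame of dock above 0.14 m and contact force between tray and anything else below 0.2 N), for 0.2 s.
2. The tray is held level and still, close over the window, for a 4 s reading (horizontal distance between tray and window below 0.03 m and z of tray in the frame of window between 0.045 and 0.105 m and angle between tray's own z axis and vertical below 0.08 rad and angular speed of tray below 0.3 rad/s and linear speed of yoke below 0.06 m/s and contact force between tray and anything else below 0.3 N and contact force between yoke and dock below 0.3 N and contact force between yoke and reader below 0.3 N), for 4 s.
At the end, for the whole second after the job is handed in: Held by the handle and touching nothing else: tray pivot within 30 mm (horizontally) of the window's centre and 45 to 105 mm above the glass (underside 21 to 81 mm above it), tray within 0.08 rad of level, turning slower than 0.3 rad/s, yoke slower than 0.06 m/s (all of step 2); the arm keeps its last pose, push and grip.
It fails at once if Away from the dock or above it, the tray touches something (more than 0.5 N) ((horizontal distance between tray and dock above 0.2 m or z of yoke in the frame of dock above 0.16 m) and contact force between tray and anything else above 0.5 N).
It fails at once if The carrier strikes the reader (more than 2 N) (contact force between yoke and reader above 2 N).
It fails at once if A bystander is moved by more than 30 mm (distance of any of earbud_case, paper_roll, tape_roll, screwdriver, flux_jar, mug, spare_cell from where it was at the start of the episode above 0.03 m).
It also fails if it takes over 58 s, if anything falls off the work surface, if the arm or the gripper's body presses on something with over 40 N, if the wrist force passes 120 N, or if a joint passes its speed limit or range.

## Working session

There is one attempt and no reset: what is moved stays moved. The work goes in short steps, each a Python script; the robot and the scene stay as the last script left them, time stands still between calls to the robot, and variables do not carry over. Pictures are saved under pics/ and viewed, about 8 in all and at most 12, crops included, and the job is handed in when it is done.

```bash
ls; mkdir -p pics
python3 - <<'E'
from rig import robot
import cv2,numpy as np
for n in("top","side"):
    p,d=robot.grab_frame(n); cv2.imwrite(f"pics/{n}0.png",p[:,:,::-1]); np.savez(f"{n}0.npz",p=p,d=d)
    i=robot.camera_info(n); print(n,i["vfov"],i["cx"],i["cy"]); print(np.round(i["view"],4)); print((d>0).mean())
print(robot.read_t(),robot.read_tcp_rot())
E
```

```text
pics
top 43.13405651149654 318.5886473004614 203.33799771758711
[[ 2.7300e-02 -9.9960e-01  3.5000e-03  3.3000e-03]
 [-9.9580e-01 -2.7500e-02 -8.7400e-02  5.8540e-01]
 [ 8.7400e-02 -1.2000e-03 -9.9620e-01  1.6683e+00]
 [ 0.0000e+00  0.0000e+00  0.0000e+00  1.0000e+00]]
0.99597265625
side 54.8638180941219 319.44566706722367 201.94628488419355
[[-8.7810e-01 -4.7850e-01 -4.0000e-04  5.2100e-01]
 [-3.7290e-01  6.8480e-01 -6.2610e-01  3.1370e-01]
 [ 2.9980e-01 -5.4970e-01 -7.7970e-01  1.0919e+00]
 [ 0.0000e+00  0.0000e+00  0.0000e+00  1.0000e+00]]
0.99585546875
0.1 [[ 9.24574711e-01 -3.81000556e-01 -4.25332122e-04]
 [-3.81000763e-01 -9.24573619e-01 -1.42909338e-03]
 [ 1.51234513e-04  1.48335546e-03 -9.99998888e-01]]
```

View pics/top0.png

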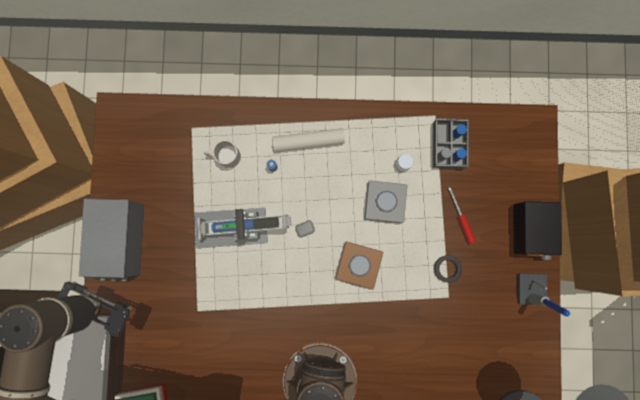

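View pics/side0.png

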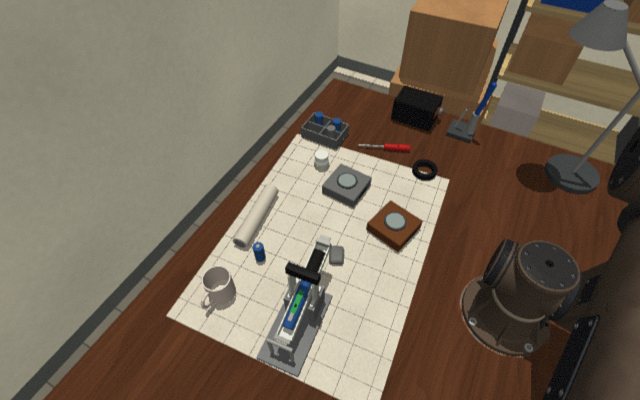

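The top view shows the dock with the carrier at about (235,228) and its black handle at (241,225). There are two reader candidates: a grey box at (386,201) and a brown box at (360,265). The grey one fits the description, and the brown one is the look-alike. Next I'll confirm this in a crop and measure.

```bash
cat > geo.py <<'E'
import numpy as np,cv2
from rig import robot
def cloud(n,d):
    i=robot.camera_info(n); f=200/np.tan(np.radians(i["vfov"]/2)); V=np.array(i["view"])
    v,u=np.mgrid[0:400,0:640]
    P=np.stack([(u-i["cx"])/f*d,(v-i["cy"])/f*d,d],-1)
    W=(P-V[:3,3])@V[:3,:3]; W[d<=0]=np.nan
    return W
E
python3 - <<'E'
from geo import *
for n in("top","side"):
    z=np.load(n+"0.npz");p,d=z["p"],z["d"];W=cloud(n,d)
    g=p.astype(int).max(2)
    box=(W[...,0]>.35)&(W[...,0]<.75)&(W[...,1]>.05)&(W[...,1]<.55)
    m=box&(W[...,2]>.2)&(W[...,2]<.23)&(g<70)
    q=W[m]; print(n,"handle",m.sum(),q.mean(0),np.median(q[:,2]))
    r=cv2.minAreaRect(q[:,:2].astype(np.float32)*1000);print(r)
    # reader box top
    b=(W[...,0]>.4)&(W[...,0]<.75)&(W[...,1]>-.4)&(W[...,1]<-.05)&(W[...,2]>.034)&(W[...,2]<.056)
    k,l,s,c=cv2.connectedComponentsWithStats(b.astype(np.uint8))
    for j in range(1,k):
        if s[j,4]>150:
            q=W[l==j];print("box",s[j],q.mean(0),cv2.minAreaRect(q[:,:2].astype(np.float32)*1000),p[l==j].mean(0))
    # dock base/keeper heights
    for lo,hi in((.006,.02),(.08,.1)):
        m=box&(W[...,2]>lo)&(W[...,2]<hi)&(W[...,1]>.2); q=W[m]; print(lo,m.sum(),cv2.minAreaRect(q[:,:2].astype(np.float32)*1000))
    # battery blue/green/foam axis profile
z=np.load("top0.npz");p=z["p"]
cv2.imwrite("pics/c1.png",cv2.resize(p[170:300,185:425,::-1],None,fx=3.3,fy=3.3,interpolation=cv2.INTER_CUBIC))
E
```

```text
top handle 0 [nan nan nan] nan
((0.0, 0.0), (0.0, 0.0), 0.0)
box [ 365  181   42   42 1484] [ 0.59604229 -0.20298779  0.0428767 ] ((596.2337646484375, -203.64047241210938), (130.48806762695312, 132.20956420898438), 85.43998718261719) [142.98045822 143.49730458 138.90566038]
box [341 242  42  19 574] [ 0.42421525 -0.12145995  0.04377828] ((426.1556701660156, -127.358642578125), (133.34608459472656, 58.138824462890625), 85.5081787109375) [146.67247387 118.67595819  94.54181185]
0.006 1921 ((550.1471557617188, 374.8590393066406), (399.9413757324219, 348.83856201171875), 0.07200109958648682)
0.08 406 ((602.7355346679688, 321.17596435546875), (298.5405578613281, 190.7230224609375), 5.069735050201416)
side handle 341 [0.49799288 0.25656376 0.21299097] 0.21426579800495643
((500.701171875, 253.8843231201172), (84.48988342285156, 23.778030395507812), 5.492016792297363)
box [ 322  163   50   39 1071] [ 0.59356469 -0.19870733  0.04339633] ((595.6112670898438, -203.77145385742188), (136.2443084716797, 130.8394775390625), 86.22989654541016) [112.7945845  114.69561158 109.53501401]
box [367 200  31  35 482] [ 0.42414638 -0.11620439  0.0445437 ] ((429.9605407714844, -127.22201538085938), (140.51669311523438, 60.011451721191406), 89.65778350830078) [110.86307054  77.80082988  53.99585062]
0.006 2121 ((543.0926513671875, 336.69525146484375), (399.310546875, 274.5298767089844), 9.885122299194336)
0.08 748 ((602.322998046875, 321.9052734375), (301.52459716796875, 190.50082397460938), 5.826419830322266)<stdin>:7: RuntimeWarning: Mean of empty slice.
  ret = um.true_divide(
  return _methods._mean(a, axis=axis, dtype=dtype,
  ret = ret.dtype.type(ret / rcount)
```

View pics/c1.png

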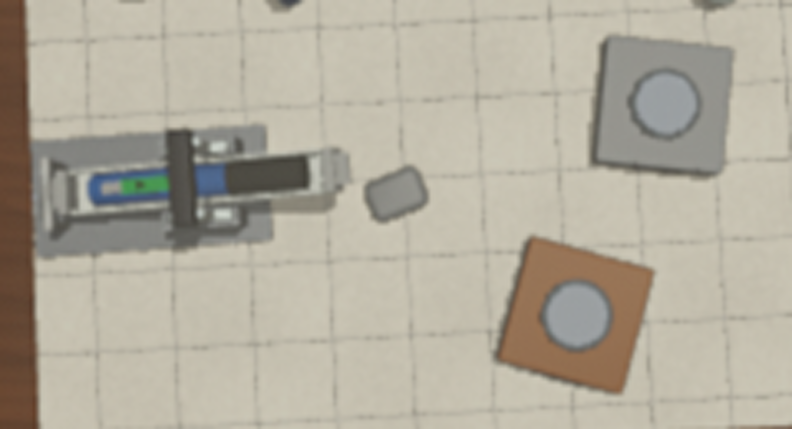

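The crop confirms it: the grey reader is at crop (665,103), i.e. top (386,201), and the brown decoy is at crop (577,315). The carrier's handle is at crop (182,183), its keeper end points left (+y) and its foam end right. Next I'll refine the handle yaw from the top view and check the window by ray.

Run:
```python
from geo import *
z=np.load("top0.npz");p,d=z["p"],z["d"];W=cloud("top",d);g=p.max(2)
m=(W[...,0]>.4)&(W[...,0]<.6)&(W[...,1]>.15)&(W[...,1]<.35)&(W[...,2]>.195)&(W[...,2]<.235)
q=W[m];print("handle",m.sum(),q.mean(0),np.median(q[:,2]),cv2.minAreaRect(q[:,:2].astype(np.float32)*1000),g[m].mean())
# keeper
m=(W[...,0]>.4)&(W[...,0]<.6)&(W[...,1]>.37)&(W[...,1]<.45)&(W[...,2]>.08)&(W[...,2]<.105)
q=W[m];print("keeper",m.sum(),q.mean(0),cv2.minAreaRect(q[:,:2].astype(np.float32)*1000))
m=(W[...,0]>.4)&(W[...,0]<.6)&(W[...,1]>.1)&(W[...,1]<.45)&(W[...,2]>.007)&(W[...,2]<.018)
q=W[m];print("base",m.sum(),cv2.minAreaRect(q[:,:2].astype(np.float32)*1000))
# window: lighter bluish disc
hsv=cv2.cvtColor(p,cv2.COLOR_RGB2HSV)
m=np.zeros(g.shape,bool);m[181:223,365:408]=1
m&=(p[...,2].astype(int)>p[...,0].astype(int)+5)
k,l,s,c=cv2.connectedComponentsWithStats(m.astype(np.uint8));j=1+s[1:,4].argmax()
i=robot.camera_info("top");f=200/np.tan(np.radians(i["vfov"]/2));V=np.array(i["view"]);R=V[:3,:3];C=-R.T@V[:3,3]
r=R.T@np.array([(c[j,0]-i["cx"])/f,(c[j,1]-i["cy"])/f,1]);print("window",s[j],C+r*(.048-C[2])/r[2])
for nm,pt in dict(mug=(227,154),roll=(308,140),cell=(271,165),jar=(404,162),ear=(305,229)).items(): print(nm,W[pt[1],pt[0]])
# reach checks
yaw=np.radians(4.8)
for pos in((.5,.254,.3),(.5,.254,.181),(.5,.254,.4),(.55,.0,.35),(.596,-.2035,.4),(.596,-.2035,.19)):
  for s in(1,-1):
    x=s*np.array([np.cos(yaw),np.sin(yaw),0]);zz=np.array([0,0,-1.]);y=np.cross(zz,x)
    print(pos,s,robot.ik(list(pos),np.column_stack([x,y,zz])))
```

```text
handle 248 [0.50224454 0.25274251 0.21303683] 0.21385179936069065 ((502.5568542480469, 253.85250854492188), (87.21868896484375, 23.258651733398438), 6.092528343200684) 83.3225806451613
keeper 154 [0.48876301 0.3926296  0.09131197] ((489.44580078125, 387.7760009765625), (68.30729675292969, 36.695068359375), 6.290369033813477)
base 1174 ((500.94610595703125, 274.18731689453125), (348.70391845703125, 198.8736572265625), 89.65514373779297)
window [378 193  18  17 246] [ 0.59769547 -0.20440788  0.048     ]
mug [0.74814138 0.33743125 0.00094429]
roll [0.79177618 0.06025589 0.06040416]
cell [0.70297853 0.17884402 0.07083687]
jar [ 0.72637238 -0.25843618  0.06347762]
ear [0.49800392 0.0622789  0.02698724]
(0.5, 0.254, 0.3) 1 [ 46.92939535   7.49417808  -7.15191191   0.         -75.35391
  47.87060465]
(0.5, 0.254, 0.3) -1 [  46.92939535    7.49417808   -7.15191191    0.          -75.35391
 -132.12939535]
(0.5, 0.254, 0.181) 1 [ 46.92939535  11.85921966 -17.67352873   0.         -60.46725161
  47.87060465]
(0.5, 0.254, 0.181) -1 [  46.92939535   11.85921966  -17.67352873    0.          -60.46
[... 164 characters left out ...]
.08654207    3.74169099    0.          -87.65514892
 -132.12939535]
(0.55, 0.0, 0.35) 1 [ 20.40948918   5.44956632  -3.18984524   0.         -81.36058843
  74.39051082]
(0.55, 0.0, 0.35) -1 [  20.40948918    5.44956632   -3.18984524    0.          -81.36058843
 -105.60948918]
(0.596, -0.2035, 0.4) 1 [ -1.12109282  13.09634805  12.2668364    0.         -89.17048834
  95.92109282]
(0.596, -0.2035, 0.4) -1 [ -1.12109282  13.09634805  12.2668364    0.         -89.17048834
 -84.07890718]
(0.596, -0.2035, 0.19) 1 [ -1.12109282  17.75175224  -8.31507231   0.         -63.93317545
  95.92109282]
(0.596, -0.2035, 0.19) -1 [ -1.12109282  17.75175224  -8.31507231   0.         -63.93317545
 -84.07890718]
```

```bash
cat >> geo.py <<'E'
YAW=np.radians(5.4)
X=np.array([np.cos(YAW),np.sin(YAW),0]);Z=np.array([0,0,-1.]);ORI=np.column_stack([X,np.cross(Z,X),Z])
TY=np.array([-np.sin(YAW),np.cos(YAW),0])
H=np.array([.5015,.2537,0]);WIN=np.array([.597,-.204,0])
E
python3 - <<'E'
from geo import *
robot.goto(list(H+[0,0,.30]),ORI); print(robot.read_t(),robot.read_position())
robot.servo_line(list(H+[0,0,.184]),speed=.12)
print(robot.read_t(),robot.read_position(),robot.read_force())
robot.move_gripper(0.0); print(robot.read_t(),robot.read_grip_width(),robot.read_force(),robot.read_ft_torque())
for n in("top","side"):
    p,d=robot.grab_frame(n); np.savez(f"{n}1.npz",p=p,d=d)
a=np.load("top1.npz")["p"][150:290,160:400];b=np.load("side1.npz")["p"][200:380,200:400]
cv2.imwrite("pics/g1.png",np.vstack([cv2.resize(a,(480,280)),cv2.resize(b,(480,310))])[:,:,::-1])
E
```

```text
1.75 [0.50131916 0.25428597 0.29974854]
2.8667 [0.50189822 0.25405704 0.1847499 ] [ 0.30193478 -0.59138836 -0.0802599 ]
3.9167 0.24837177203473138 [ 0.72162584 -0.43375057 -0.62587354] [-0.21398158 -0.04454307 -0.03845672]
```

View pics/g1.png

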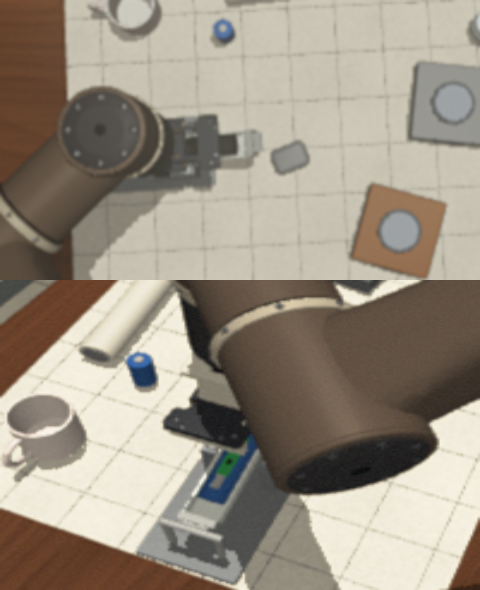

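The grip is good: the width reads 21.9 mm. The arm hides the middle of the tray. The tray's -y end at panel (235,143) is visible in the top view and its +y end in the side view. I'll check the depth profile to see how to measure tilt.

```bash
cat >> geo.py <<'E'
def prof(n,d,tcp):
    "tray-axis coordinate s and height rel. to pivot of points near the tray axis"
    W=cloud(n,d); pv=np.array([tcp[0],tcp[1],tcp[2]-.0648])  # pivot = 0.12 when tcp z 0.1848
    r=W-pv; s=r@TY; l=r@X
    m=(abs(l)<.013)&(abs(s)<.165)&(abs(r[...,2])<.11)
    return s[m],r[...,2][m]
E
python3 - <<'E'
from geo import *
for n in("top","side"):
  for k in "01":
    d=np.load(f"{n}{k}.npz")["d"]; s,h=prof(n,d,np.array([.5019,.2541,.1848]))
    print(n,k)
    for a in np.arange(-.16,.16,.02):
        m=(s>=a)&(s<a+.02)
        if m.sum()>3: print("  %.2f n%d  med %.3f  min %.3f max %.3f"%(a+.01,m.sum(),np.median(h[m]),h[m].min(),h[m].max()))
E
```

```text
top 0
  -0.15 n30  med 0.040  min -0.100 max 0.046
  -0.13 n47  med 0.038  min 0.004 max 0.046
  -0.11 n57  med 0.014  min -0.001 max 0.041
  -0.09 n53  med 0.035  min 0.028 max 0.042
  -0.07 n55  med 0.028  min 0.021 max 0.035
  -0.05 n49  med 0.025  min 0.011 max 0.033
  -0.03 n55  med 0.019  min 0.004 max 0.027
  -0.01 n83  med 0.022  min 0.001 max 0.102
  0.01 n29  med 0.094  min 0.086 max 0.100
  0.03 n39  med 0.003  min -0.008 max 0.011
  0.05 n52  med -0.002  min -0.011 max 0.011
  0.07 n48  med -0.006  min -0.019 max 0.003
  0.09 n50  med -0.013  min -0.024 max -0.000
  0.11 n31  med -0.047  min -0.058 max -0.009
  0.13 n59  med -0.033  min -0.060 max -0.017
  0.15 n36  med -0.028  min -0.037 max -0.020
top 1
  -0.15 n27  med 0.040  min -0.107 max 0.046
  -0.13 n46  med 0.037  min 0.009 max 0.047
  -0.11 n57  med 0.015  min 0.001 max 0.042
  -0.09 n39  med 0.035  min 0.027 max 0.043
  -0.05 n24  med 0.023  min 0.012 max 0.035
  -0.03 n23  med 0.022  min 0.013 max 0.027
side 0
  -0.15 n38  med 0.040  min -0.107 max 0.044
  -0.13 n103  med 0.025  min 0.007 max 0.043
  -0.11 n21
[... 342 characters left out ...]
011
  0.05 n102  med -0.002  min -0.109 max 0.006
  0.07 n97  med -0.007  min -0.110 max 0.001
  0.09 n108  med -0.014  min -0.108 max -0.004
  0.11 n122  med -0.049  min -0.110 max -0.012
  0.13 n91  med -0.030  min -0.110 max -0.021
  0.15 n123  med -0.105  min -0.110 max -0.021
side 1
  -0.01 n7  med -0.108  min -0.109 max -0.105
  0.01 n36  med 0.000  min -0.110 max 0.011
  0.03 n49  med -0.001  min -0.109 max 0.092
  0.05 n94  med -0.002  min -0.110 max 0.006
  0.07 n99  med -0.008  min -0.110 max 0.001
  0.09 n113  med -0.013  min -0.110 max -0.003
  0.11 n118  med -0.049  min -0.110 max -0.011
  0.13 n91  med -0.032  min -0.110 max -0.024
  0.15 n121  med -0.106  min -0.110 max -0.022
```

```bash
cat >> geo.py <<'E'
def tilt(n,d,tcp):
    s,h=prof(n,d,tcp); m=(abs(s)>.055)&(abs(s)<.1)
    e=np.r_[-(h[m]-.0105)/s[m]]
    m=(s<-.125)&(s>-.152); e=np.r_[e,-(h[m]-.003)/s[m]]
    e=e[abs(e)<.75]
    if len(e)<12: return np.nan,len(e)
    c=np.median(e); e=e[abs(e-c)<.12]; return np.arctan(np.median(e)),len(e)
def record(k,names=("top","side")):
    "k frames of each camera; fit th=c+A cos w t+B sin w t"
    out=[]
    for i in range(k):
        for n in names:
            t=robot.read_t(); tcp=np.array(robot.read_position()); p,d=robot.grab_frame(n)
            th,c=tilt(n,d,tcp); out.append((t,th,n=="side",c))
    np.savez("last.npz",p=p,d=d); return np.array(out)
Wn=2*np.pi/1.9
def fit(o,w=Wn):
    from scipy.optimize import least_squares
    o=o[~np.isnan(o[:,1])]; t=o[:,0]
    f=lambda q:q[0]+q[1]*np.cos(q[3]*t)+q[2]*np.sin(q[3]*t)-o[:,1]
    g=lambda q:np.r_[f(np.r_[q,w])]
    r=least_squares(g,[0,0,0],loss="soft_l1",f_scale=.02)
    return r.x,np.std(f(np.r_[r.x,w]))
E
python3 - <<'E'
from geo import *
p=np.array(robot.read_position())
for n in("top","side"): print(tilt(n,np.load(n+"1.npz")["d"],p))
robot.servo_line([p[0],p[1],.314],speed=.1)
print(robot.read_t(),robot.read_position(),robot.read_force(),robot.read_grip_width())
o=record(16)
np.set_printoptions(suppress=True,precision=3); print(o)
for w in(3.1,3.3,3.5): print(w,fit(o,w))
np.save("o1.npy",o)
z=np.load("last.npz"); cv2.imwrite("pics/s2.png",z["p"][:,:,::-1])
E
```

```text
(np.float64(0.2634811969164986), 105)
(np.float64(0.23471741864870344), 199)
5.4667 [0.50118239 0.25346378 0.31317265] [ 0.06568311  0.31595813 -7.72295434] 0.25024344755115835
[[  5.467  -0.406   0.    125.   ]
 [  5.517  -0.445   1.    208.   ]
 [  5.567  -0.422   0.    122.   ]
 [  5.617  -0.437   1.    213.   ]
 [  5.667  -0.396   0.    126.   ]
 [  5.717  -0.385   1.    219.   ]
 [  5.767  -0.326   0.    134.   ]
 [  5.817  -0.3     1.    211.   ]
 [  5.867  -0.216   0.    137.   ]
 [  5.917  -0.18    1.    212.   ]
 [  5.967  -0.097   0.    128.   ]
 [  6.017  -0.049   1.    219.   ]
 [  6.067   0.053   0.    133.   ]
 [  6.117   0.097   1.    232.   ]
 [  6.167   0.185   0.    140.   ]
 [  6.217   0.219   1.    237.   ]
 [  6.267   0.308   0.    131.   ]
 [  6.317   0.324   1.    246.   ]
 [  6.367   0.389   0.    120.   ]
 [  6.417   0.391   1.    249.   ]
 [  6.467   0.427   0.    108.   ]
 [  6.517   0.411   1.    252.   ]
 [  6.567   0.428   0.    106.   ]
 [  6.617   0.392   1.    251.   ]
 [  6.667   0.388   0.    117.   ]
 [  6.717   0.33    1.    245.   ]
 [  6.767   0.312   0.    133.   ]
 [  6.817   0.233   1.    245.   ]
 [  6.867   0.197   0.    138.   ]
 [  6.917   0.111   1.    236.   ]
 [  6.967   0.066   0.    135.   ]
 [  7.017  -0.026   1.    225.   ]]
3.1 (array([-0.02 ,  0.083,  0.428]), np.float64(0.017275862836115194))
3.3 (array([ 0.002, -0.381,  0.196]), np.float64(0.013263085471397549))
3.5 (array([ 0.022, -0.29 , -0.304]), np.float64(0.027353529500438855))
```

View pics/s2.png

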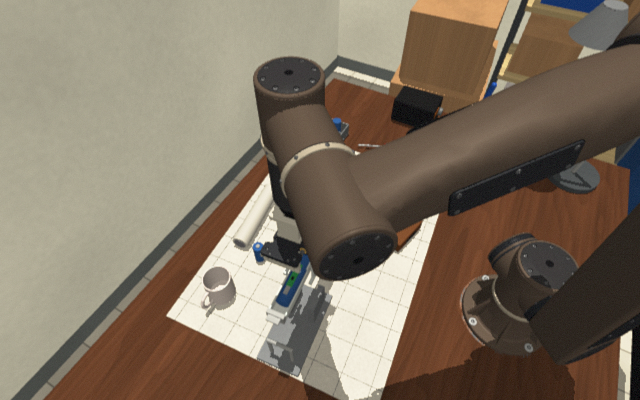

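```bash
cat >> geo.py <<'E'
def fit2(o,wfree=False,w0=3.3):
    "c_top,c_side,A,B,w ; returns params, amplitude, time of a +max, rms"
    from scipy.optimize import least_squares
    o=o[~np.isnan(o[:,1])]; t=o[:,0]-o[0,0]
    def f(q):
        w=q[4] if wfree else w0
        return np.where(o[:,2]>0,q[1],q[0])+q[2]*np.cos(w*t)+q[3]*np.sin(w*t)-o[:,1]
    r=least_squares(f,[0,-.02,.1,.1,w0],loss="soft_l1",f_scale=.02); q=r.x; w=q[4] if wfree else w0
    return q,np.hypot(q[2],q[3]),o[0,0]+np.arctan2(q[3],q[2])/w,np.std(f(q))
E
cat > transit.py <<'E'
from geo import *
np.set_printoptions(suppress=True,precision=3)
o=np.load("o1.npy");q,A,tp,e=fit2(o,True);w=q[4];P=2*np.pi/w;print("fit",q,A,tp,e,"period",P)
p=np.array(robot.read_position());tgt=np.array([WIN[0],WIN[1],.314]);D=np.linalg.norm(tgt-p);T=1.2
t=robot.read_t();tm=tp
while tm-T/2-.04<t+.02: tm+=P
robot.dwell(tm-T/2-.04-t);print("start",robot.read_t())
robot.servo_line(list(tgt),speed=D/T);print("end",robot.read_t(),robot.read_position())
o=record(14);np.save("o2.npy",o);print(o);print(fit2(o,False,w),robot.read_force(),robot.read_grip_width())
cv2.imwrite("pics/s3.png",np.load("last.npz")["p"][:,:,::-1])
E
python3 transit.py
```

```text
fit [ 0.007 -0.017 -0.415 -0.116  3.234] 0.4307828669374222 4.579328044612291 0.0032642443394651243 period 1.942973768041792
start 7.825
end 9.175 [ 0.597 -0.203  0.314]
[[  9.175   0.017   0.     80.   ]
 [  9.225  -0.001   1.    135.   ]
 [  9.275  -0.008   0.     74.   ]
 [  9.325  -0.019   1.    131.   ]
 [  9.375  -0.024   0.     69.   ]
 [  9.425  -0.035   1.    131.   ]
 [  9.475  -0.036   0.     74.   ]
 [  9.525  -0.046   1.    122.   ]
 [  9.575  -0.051   0.     72.   ]
 [  9.625  -0.06    1.    124.   ]
 [  9.675  -0.052   0.     70.   ]
 [  9.725  -0.058   1.    120.   ]
 [  9.775  -0.055   0.     66.   ]
 [  9.825  -0.052   1.    122.   ]
 [  9.875  -0.048   0.     68.   ]
 [  9.925  -0.047   1.    121.   ]
 [  9.975  -0.03    0.     71.   ]
 [ 10.025  -0.037   1.    125.   ]
 [ 10.075  -0.009   0.     72.   ]
 [ 10.125  -0.016   1.    132.   ]
 [ 10.175  -0.001   0.     72.   ]
 [ 10.225   0.004   1.    138.   ]
 [ 10.275   0.019   0.     77.   ]
 [ 10.325   0.017   1.    140.   ]
 [ 10.375   0.035   0.     79.   ]
 [ 10.425   0.028   1.    139.   ]
 [ 10.475   0.042   0.     77.   ]
 [ 10.525   0.035   1.    142.   ]]
(array([ 0.003, -0.005,  0.009, -0.054,  3.234]), np.float64(0.05427139995823792), np.float64(8.74040074352734), np.float64(0.0036107764382209587)) [ 1.179  0.179 -7.366] 0.2481952394958116
```

The transit cut the swing from 0.43 to 0.054 rad. Next is a small timed out-and-back correction, then I'll measure, and lower.

```bash
cat > corr.py <<'E'
from geo import *
np.set_printoptions(suppress=True,precision=3)
w=3.234;P=2*np.pi/w
q,A,tp,e=fit2(np.load("o2.npy"),False,w)
c=np.array([WIN[0],WIN[1],.314]);T=.4;D=A*.91/2/.97;print("D",D)
t=robot.read_t();tm=tp
while tm-T/2-.05<t+.02: tm+=P
for k,tgt in((0,c-D*TY),(1,c)):
    robot.dwell(max(0,tm+k*P/2-T/2-.05-robot.read_t()));robot.servo_line(list(tgt),speed=D/T)
o=record(14);np.save("o2.npy",o);print(fit2(o,False,w),o[:,1].min(),o[:,1].max())
p,d=robot.grab_frame("side");W=cloud("side",d);print(robot.read_t())
s,h=prof("side",d,robot.read_position())
E
python3 corr.py
```

```text
D 0.025455601144330965
(array([ 0.004, -0.005,  0.   , -0.005,  3.234]), np.float64(0.005330072573153981), np.float64(13.429459694579204), np.float64(0.0033774001576059452)) -0.013865325217404575 0.013992151052120582
15.35
```

Run:
```python
from geo import *
np.set_printoptions(suppress=True,precision=3)
robot.servo_line([WIN[0],WIN[1],.1868],speed=.06)
print(robot.read_t(),robot.read_position(),robot.read_force())
o=record(15);print(fit2(o,False,3.234),o[:,1].min(),o[:,1].max())
a,_=robot.grab_frame("top");z=np.load("last.npz");
W=cloud("side",z["d"]);r=W-np.array([WIN[0],WIN[1],0])
m=(abs(r@X)<.06)&(abs(r@TY)<.17)&(r[...,2]>.06)&(r[...,2]<.16);print("low pts",m.sum())
cv2.imwrite("pics/f.png",np.vstack([cv2.resize(a[120:280,280:520],(480,320)),cv2.resize(z["p"][100:260,240:480],(480,280))])[:,:,::-1])
print(robot.read_t())
```

```text
17.6167 [ 0.597 -0.204  0.187] [ 0.629 -0.719 -6.855]
(array([ 0.004, -0.008,  0.001, -0.004,  3.234]), np.float64(0.004660282787486643), np.float64(17.216190143417837), np.float64(0.00470241392437423)) -0.01981553678670321 0.01757078121708177
low pts 897
19.1667
```

View pics/f.png

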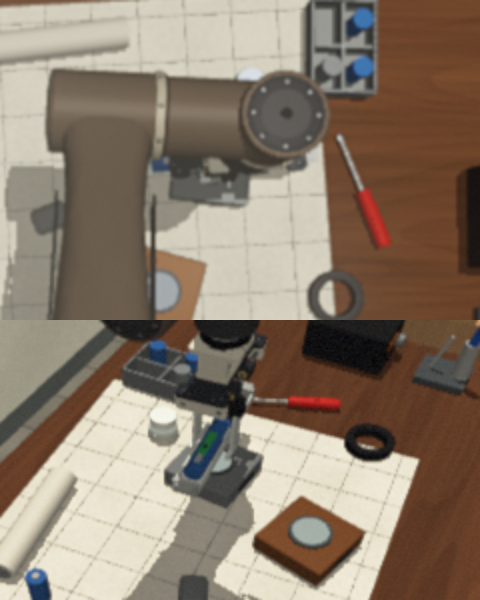

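The side panel shows the carrier level over the grey reader at (215,460), with the glass just visible below it and the bystanders undisturbed. I'll hold for the reading, do a final check and hand in.

Run:
```python
from geo import *
np.set_printoptions(suppress=True,precision=3)
robot.dwell(5.5)
o=record(10);print(fit2(o,False,3.234)[1],o[:,1].min(),o[:,1].max(),robot.read_position(),robot.read_force(),robot.read_grip_width(),robot.read_t())
robot.job_done()
```

```text
0.0030381304775471954 -0.010897126044414342 0.018250483013378786 [ 0.597 -0.204  0.187] [-0.229  0.129 -6.994] 0.2479426796058006 25.6667
the job is handed in; nothing more can be done
```

I handed the job in at 25.7 s, with the carrier held still over the grey reader's window. The handover reports no verdict.

- **Lift:** I gripped the handle (measured width 21.9 mm) and lifted it straight up. The tray came off the keeper bar swinging at 0.43 rad.
- **Damping:** Timing the carry to the reader against the swing cut it to 0.054 rad. One 25 mm out-and-back move then brought it to 0.005 rad.
- **Hold:** I lowered the carrier and held it about 8 s before handing in.

**Last checks:**

| Check | Result |
|---|---|
| Swing amplitude | 0.003 rad |
| Tilt, raw readings | −0.011 to +0.018 rad |
| TCP position | (0.597, −0.204), on the measured window centre |
| Pivot height above glass | about 74 mm (from the TCP height), so underside about 50 mm |
| Vertical force | steady at about −7 N, the carrier's weight |

In the last pictures no bystander looked moved. I judged that by eye and did not measure it.

**Small disagreements:**
- The two cameras' tilt zero points differ by about 0.01 rad over the reader.
- The vertical force reading drifted between −6.9 and −7.7 N.
- At this pose the arm hides most of the tray from the top camera. The centring therefore rests on the TCP position and the earlier window measurement. The two views of the reader box and the ray to the glass agreed within about 2 mm.

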